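Hang the second slide carrier on the sprung drying hook

TASK

The small slide carrier already hangs on the drying hook; take the large carrier out of its slotted block and hang it on the same hook, in front of the small one. Pass its window over the hook's upturned tip, gently press the small carrier back against the sprung plate with it (about 1 kg of push makes the room needed, 1.5 kg is too much) and lower it so that it drops in behind the tip and hangs fully down on the bar beside the small one. Never force it down, and do not dislodge the small carrier from the hook.

Things in the scene. Friction and masses are not known exactly. Their poses are not given: they have to be found in the camera images.
- large_carrier_mid (a point): Middle of the large slide carrier: upright aluminium plate 14 mm thick (its x), 56 mm wide (y), 84 mm high (z up), about 0.15 kg; this point is 42 mm above its lower edge. Grip it by the straight side edges (56 mm apart) about 10 mm above this point: the fingers then clear the small carrier. Hung down, it is at the height of small_carrier_mid. Starts upright in slot_block.
- large_carrier_apex (a point): Top of the large carrier's window, 32 mm above its middle, 10 mm below its upper edge, in the plate's mid plane. The window is 26 mm wide and reaches from here down to 34 mm below here; its roof is an inverted V, both sides sloping 30 deg. Below the window is a closed panel with a glass slide.
- small_carrier_mid (a point): Middle of the small slide carrier, hanging on the hook: outline and window heights as the large one, but only 8 mm thick (x) and 44 mm wide (y), about 0.08 kg. Its x axis lies along the hook bar, away from the hook's tip. The bar's axis is 27.4 mm above this point. It slides easily along the bar; behind it is 0 to 11 mm of free way before the sprung plate.
- hook_stand: Fixed stand of the hook, origin on the table; x along the bar, away from the tip; z up. Foot 130 x 85 x 12 mm. The level round bar, 8 mm thick, lies over the stand's x axis, 160 to 170 mm up; at its -x end an upturned round tip, 8 mm thick, its flat top 14 mm above the bar's axis. The tip's centre line is 25 mm in front of the origin, give or take 8 mm (the bar is clamped anywhere in that range).
- hook_boss (a point): Middle of the boss on the stand's post (24 mm wide and high), 44 mm behind the stand's origin and 165 mm up; it clamps the bar. In front of it a grey plate, 36 mm wide, from 12 mm above to 38 mm below the bar's axis, slides back along the bar up to 10 mm against a spring of 8 N/mm, no preload. Where the plate stands is not known from this pose (8 mm either way).
- hook_foot (a point): Front edge of the stand's foot, 55 mm before its origin, 12 mm up. Room on the hook: from the back of the tip to the sprung plate at rest is 21 mm; both carriers are 22 mm together. So the plate must go back at least 1 mm (8 N), better 1.2 to 1.5 mm (9.5 to 12 N), for the large carrier to drop in behind the tip; the spring then holds both.
- slot_block: Fixed white block, origin on the table under its middle, foot 70 x 66 mm; a slot along its y axis, 16.4 mm wide, floor 10 mm and rim 28 mm above the table, holds the large carrier upright by its lower 18 mm.
Things that resemble listed ones, but are neither listed nor needed, are in the scene too. What is shaped like the part that bears large_carrier_mid but red is not meant.

How it is judged:
By the outcome, as a careful person would: the job done as asked, in the order asked, and still so for the second after the job is handed in, with the robot touching nothing.
It also fails if it takes over 53 s, if anything falls off the work surface, if the arm or the gripper's body presses on something with over 40 N, if the wrist force passes 120 N, or if a joint passes its speed limit or range.

ROBOT

A 6-joint arm with a two-finger parallel gripper is mounted at the origin on a cart in front of the work surface, level with it; the furniture and walls round the work are solid. World frame = base frame: x ahead of the robot, y to its left, z up, the work surface at z = 0. Lengths are in m, angles in rad, forces in N, time in s.
With the tool pointing down it reaches from about 0.3 to 0.875 m from the base axis. Payload 6.4 kg.
Tool frame: the origin (TCP) lies midway between the tips of the shut fingers; the grasp point (between the pads) lies ctrl.grip_point_offset behind it (ctrl.grip_point_offset is the distance from the TCP to the grasp point, in m); z points along the fingers, y is the direction in which the jaws open and shut (so a half turn about z gives the same grasp; the last joint's range is limited). The gripper opens to 85 mm and grips with 20 to 120 N. Pads are 22 mm wide; open, the fingers measure 114 mm over their backs; the gripper's body (76 mm by 85 mm) begins 54 mm behind the grasp point. The pads swing forward as they close: fully open they stand 13 mm farther back than shut.
Start: joints at [-1.522, 0.181, 1.607, -0, 1.354, -0.206], TCP at [0.145, -0.556, 0.231] pointing down, gripper open.
Joint ranges: [-2.99, 2.99], [-0.89, 2.07], [0.3, 2.58], [-1.14, 4.28], [0, 2.63], [-3.12, 3.12]. Speed limits (rad/s): [2.57, 2.57, 3.01, 3.14, 3.14, 3.14].

INTERFACE

Orientations are given as a unit quaternion [w, x, y, z].
In Python, from bench import ctrl, viewer gives the robot as it stands.
- The arm moves only by the shell command python3 -m handwheel 'ROWS' [OPENING]. ROWS is JSON, a list of rows, each an object with "travel": the shift along the tool's x, y, z as a fraction of full scale, a list of three; "dr": the turn, a rotation vector about the tool's x, y, z as a fraction of full scale, a list of three. A call has 1 to 20 rows; each row shifts and turns the pose as measured when the row begins, along the tool's axes as they then stand; what a row does not reach is not made up. Full scale, the value 1, is 150 mm for a shift and 30 degrees for a turn. A row lasts 1/12 s, in which the tool goes at most 41.7 mm and 7.16 degrees, less where a joint would pass 70% of its speed; a pose out of reach is approached as far as the arm can. A call with a number of a shift or a turn outside -1 to 1 is refused whole. A call with a gripper value outside its range is refused whole. OPENING is the opening, from -1 (shut) to 1 (fully open), set as the call begins (- or left out, the last holds). The fingers move at their own pace and stop on an object; the grip force is fixed at half the most. Time passes only in rows, so rows that do not move let the fingers close. It gives the time, the measured TCP pose, the force and the opening at its end, in the units of the state.
- ctrl.get_obs(): the state, without advancing time (a new reading comes with each control period).
- viewer.camera(name): name is "side" or "top"; returns the picture (480x640x3 uint8, red, green, blue); there is no depth.
- viewer.get_calibration(name): a dict with "camera_matrix" (3x3 intrinsics, pixels), "k1" (the pictures are not rectified: a ray, as slopes to the right and down, at radius r is drawn at 1 + k1 r^2 times it, then the intrinsics apply), "R" (3x3) and "t" (3): a world point X has camera coordinates R X + t. Camera axes: x right, y down, z forward; pixel columns grow to the right and rows downward; lengths in m; the calibration is good to about 2 mm. A picture is of the moment at which its call begins. get_calibration takes no time and is no camera call.
- ctrl.hand_in(): hands the job in, once; it reports no verdict.
The state is a dict: "time_s": time; "q": joint angles; "dq": joint speeds; "joint_efforts": joint torques, N m; "eef_pos": TCP position; "eef_rot": TCP orientation; "wrist_force": force on the tool from outside, world axes, zero at the start; "torque": the same for the moment, N m; "opening": opening from 0.0 (shut) to 1.0 (fully open).
Only numpy, scipy, OpenCV 4.12 (cv2) and the standard library are available. Lean on these libraries where they do the work, as an engineer would, in place of code of your own. Each camera call takes 0.05 s, during which the arm holds its last target. There are 200 camera calls.

## Working session

There is one attempt and no reset: what is moved stays moved. The work goes in short steps, Python scripts to look and compute and a shell command to move; the robot and the scene stay as the last step left them, time stands still between calls to the robot, and variables do not carry over. Pictures are saved under pics/ and viewed, about 8 in all and at most 12, crops included, and the job is handed in when it is done.

```bash
mkdir -p pics; ls
python3 - <<'E'
from bench import ctrl, viewer
import cv2
for n in ("side","top"):
    im=viewer.camera(n); cv2.imwrite(f"pics/{n}0.png",im[:,:,::-1]); c=viewer.get_calibration(n); print(n,c)
print(ctrl.get_obs(),ctrl.grip_point_offset)
E
```

```text
pics
side {'camera_matrix': array([[522.59607106,   0.        , 320.20770484],
       [  0.        , 522.59607106, 233.35347887],
       [  0.        ,   0.        ,   1.        ]]), 'k1': -0.03211386879549057, 'R': array([[ 0.97432225, -0.22472843, -0.01390282],
       [-0.1016851 , -0.38408903, -0.91767955],
       [ 0.20088876,  0.89552932, -0.39707802]]), 't': array([-0.57980037,  0.09158372,  0.97320313])}
top {'camera_matrix': array([[575.2731004 ,   0.        , 318.80940918],
       [  0.        , 575.2731004 , 238.9946635 ],
       [  0.        ,   0.        ,   1.        ]]), 'k1': 0.06283528341607175, 'R': array([[-0.00906784, -0.99992854,  0.00778985],
       [-0.97616274,  0.00716241, -0.21692166],
       [ 0.21685037, -0.00957117, -0.97615793]]), 't': array([-0.2326542 ,  0.58602374,  0.97396549])}
{'time_s': 0.1, 'q': array([-1.52230100e+00,  1.81493360e-01,  1.60791847e+00,  2.44521108e-05,
        1.35381233e+00, -2.06285895e-01]), 'dq': array([ 0.00013359, -0.00119923, -0.00338436,  0.0006385 ,  0.00073551,
       -0.00249309]), 'joint_efforts': array([ 6.08187906e-05, -4.45878661e+01, -3.52237988e+01, -2.93298262e-04,
        4.17033603e-03, -6.13484644e-06]), 'eef_pos': array([ 0.14492664, -0.55591337,  0.23045423]), 'eef_rot': array([-8.12277184e-04,  9.91896789e-01,  1.27043670e-01,  7.61926016e-05]), 'wrist_force': array([ 0.37223148, -0.26385282,  0.18269685]), 'torque': array([-0.0361645 , -0.01541661, -0.00407122]), 'opening': 1.002449266959818} 0.0187
```

View pics/side0.png

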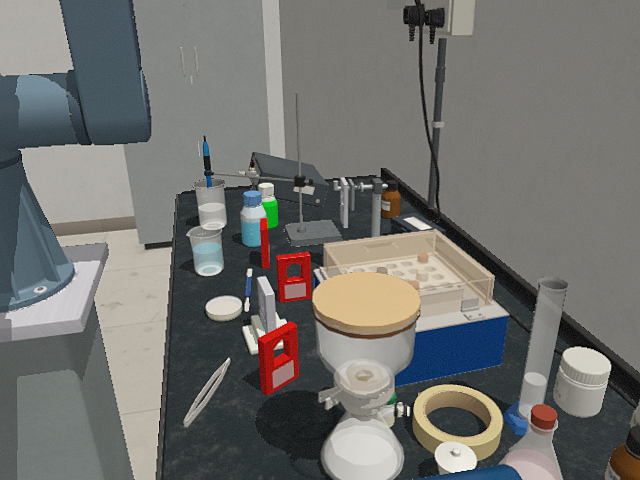

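View pics/top0.png

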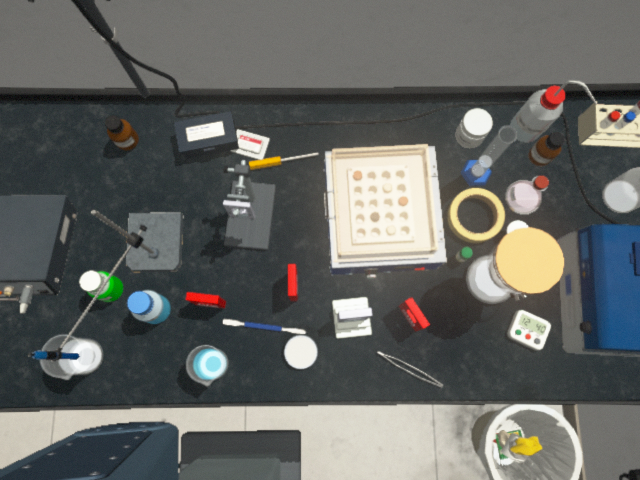

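```bash
cat > h.py <<'E'
import numpy as np, cv2
from bench import ctrl, viewer
def grab(n,tag):
    im=viewer.camera(n)[:,:,::-1].copy(); cv2.imwrite(f"pics/{n}{tag}.png",im); return im
def ray(n,px):
    c=viewer.get_calibration(n); K=c["camera_matrix"]
    d=np.array([(px[0]-K[0,2])/K[0,0],(px[1]-K[1,2])/K[1,1]]); u=d.copy()
    for _ in range(20): u=d/(1+c["k1"]*(u@u))
    R=c["R"]; v=R.T@np.r_[u,1]; return -R.T@c["t"], v/np.linalg.norm(v)
def onz(n,px,z):
    o,v=ray(n,px); return o+v*(z-o[2])/v[2]
def tri(a,b):  # a side px, b top px
    o1,v1=ray("side",a);o2,v2=ray("top",b)
    s=np.linalg.lstsq(np.c_[v1,-v2],o2-o1,rcond=None)[0]
    p,q=o1+s[0]*v1,o2+s[1]*v2; return (p+q)/2,np.linalg.norm(p-q)
def proj(n,X):
    c=viewer.get_calibration(n);x=c["R"]@np.asarray(X,float)+c["t"];u=x[:2]/x[2];u=u*(1+c["k1"]*(u@u));K=c["camera_matrix"]
    return u*K[0,0]+K[:2,2]
def crop(im,x0,y0,w,h,s): return cv2.resize(im[y0:y0+h,x0:x0+w],None,fx=s,fy=s,interpolation=cv2.INTER_CUBIC)
E
python3 - <<'E'
from h import *
s=cv2.imread("pics/side0.png");t=cv2.imread("pics/top0.png")
a=np.hstack([crop(s,330,170,80,60,5),crop(t,215,155,80,60,5)])
a=np.hstack([crop(s,325,165,76,100,5)[:, :],crop(t,212,150,76,100,5)])
cv2.imwrite("pics/hook.png",a)
b=np.hstack([crop(s,235,265,76,100,5),crop(t,320,280,76,100,5)])
cv2.imwrite("pics/block.png",b)
E
```

```text
(no output)
```

View pics/hook.png

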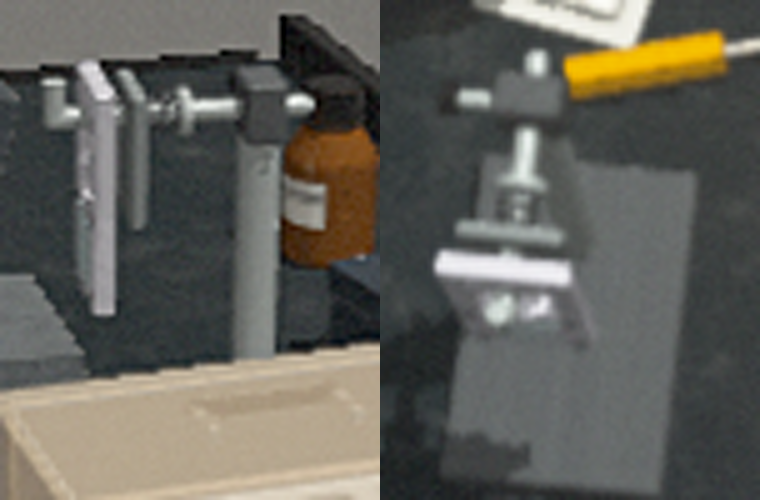

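View pics/block.png

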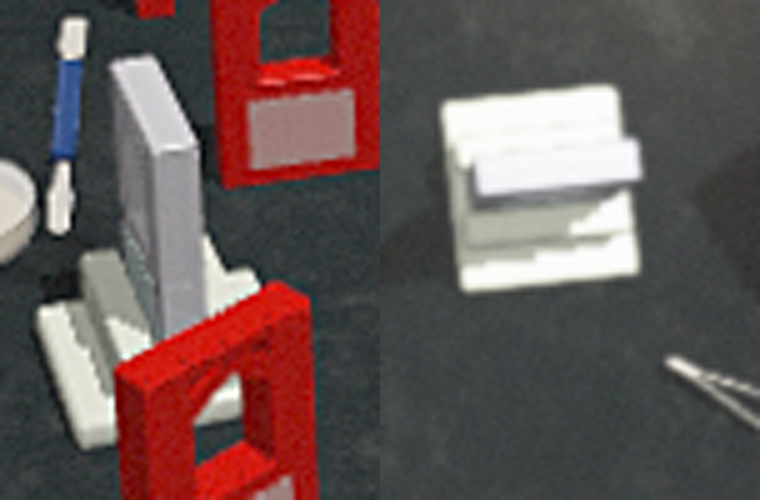

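Run:
```python
from h import *
np.set_printoptions(precision=4,suppress=True)
T=lambda x,y,ox,oy:(ox+(x-380)/5-.4,oy+y/5-.4)
S=lambda x,y,ox,oy:(ox+x/5-.4,oy+y/5-.4)
c=[onz("top",T(x,y,320,280),.094) for x,y in [(472,170),(638,141),(643,178),(476,195)]]
print("large top corners",*c,"mean",np.mean(c,0)); print([np.linalg.norm(c[i]-c[i-1]) for i in range(4)])
f=[onz("top",T(x,y,320,280),.028) for x,y in [(442,103),(620,87),(640,272),(462,290)]]
print("block",*f,np.mean(f,0))
print("tri large top far/near corner",tri(S(113,65,235,265),T(476,195,320,280)),tri(S(197,143,235,265),T(643,178,320,280)))
print("tip top",tri(S(53,80,325,165),T(497,303,212,150)))
print("tip z.18",onz("top",T(497,305,212,150),.179))
print("bar rear",onz("top",T(526,150,212,150),.165),onz("top",T(515,205,212,150),.165),onz("top",T(537,60,212,150),.165))
c=[onz("top",T(x,y,212,150),.180) for x,y in [(437,254),(569,263),(570,281),(440,275)]]
print("small top (bar .165)",*c)
f=[onz("top",T(x,y,212,150),.012) for x,y in [(700,172),(662,493),(440,475)]]
print("foot",*f, [np.linalg.norm(f[i]-f[i-1]) for i in (1,2)])
```

```text
large top corners [ 0.4472 -0.2687  0.094 ] [ 0.4566 -0.3256  0.094 ] [ 0.4441 -0.3269  0.094 ] [ 0.4387 -0.2699  0.094 ] mean [ 0.4466 -0.2978  0.094 ]
[np.float64(0.00854855816595835), np.float64(0.05767007530876787), np.float64(0.012635005739591941), np.float64(0.05724678335845052)]
block [ 0.4775 -0.2609  0.028 ] [ 0.4829 -0.3262  0.028 ] [ 0.4161 -0.3315  0.028 ] [ 0.4102 -0.2671  0.028 ] [ 0.4467 -0.2964  0.028 ]
tri large top far/near corner (array([ 0.438 , -0.27  ,  0.0921]), np.float64(0.0016763586952858582)) (array([ 0.4492, -0.3273,  0.0945]), np.float64(0.010293248267371836))
tip top (array([ 0.6047, -0.1008,  0.1785]), np.float64(0.005736513983498584))
tip z.18 [ 0.6069 -0.1012  0.179 ]
bar rear [ 0.664  -0.1077  0.165 ] [ 0.645  -0.1045  0.165 ] [ 0.6955 -0.1108  0.165 ]
small top (bar .165) [ 0.6238 -0.0816  0.18  ] [ 0.6205 -0.1243  0.18  ] [ 0.6145 -0.1247  0.18  ] [ 0.6167 -0.0828  0.18  ]
foot [ 0.7058 -0.1552  0.012 ] [ 0.5788 -0.1417  0.012 ] [ 0.5864 -0.0578  0.012 ] [np.float64(0.12772781357132373), np.float64(0.0842179631381724)]
```

```bash
python3 -m handwheel '[{"travel":[0,0,0],"dr":[0,0,0.15]},{"travel":[0,0,0],"dr":[0,0,0.153]},{"travel":[0.18,-0.127,0],"dr":[0,0,0]},{"travel":[0.18,-0.127,0],"dr":[0,0,0]},{"travel":[0.18,-0.127,0],"dr":[0,0,0]},{"travel":[0.18,-0.127,0],"dr":[0,0,0]},{"travel":[0.18,-0.127,0],"dr":[0,0,0]},{"travel":[0.18,-0.127,0],"dr":[0,0,0]},{"travel":[0.18,-0.127,0],"dr":[0,0,0]},{"travel":[0.18,-0.127,0],"dr":[0,0,0]},{"travel":[0.18,-0.127,0],"dr":[0,0,0]},{"travel":[0.18,-0.127,0],"dr":[0,0,0]},{"travel":[0.18,-0.127,0],"dr":[0,0,0]},{"travel":[0.18,-0.127,0],"dr":[0,0,0]},{"travel":[0,0,0],"dr":[0,0,0]}]' 1
cat >> h.py <<'E'
def goto(X,yaw):  # print tool-frame shift (fraction) and turn needed, tool vertical
    from scipy.spatial.transform import Rotation as Ro
    o=ctrl.get_obs(); w,x,y,z=o["eef_rot"]; R=Ro.from_quat([x,y,z,w])
    T=Ro.from_euler("ZX",[yaw,180],degrees=True)
    print("now",o["eef_pos"].round(4),"F",o["wrist_force"].round(2),"t",round(o["time_s"],2),"open",round(o["opening"],3))
    print("travel",(R.inv().apply(np.array(X)-o["eef_pos"])/.15).round(4),"dr",((R.inv()*T).as_rotvec(degrees=True)/30).round(4))
E
python3 -c "
from h import *
goto([.4466,-.297,.040],5.5)
s=cv2.imread('pics/side0.png')
for px in [(335.2,180.6),(336.6,188)]:
    o,v=ray('side',px); k=(-.101-o[1])/v[1]; print(o+k*v)
"
```

```text
time_s: 1.35
eef_pos: [0.4571, -0.286, 0.2246]
eef_rot: [-0.006, 0.999, 0.04, -0.002]
wrist_force: [-0.1, -0.1, -0.6]
opening: 1.001
now [ 0.4571 -0.286   0.2246] F [-0.15 -0.06 -0.57] t 1.35 open 1.001
travel [-0.072   0.0831  1.2299] dr [-0.0236  0.0052 -0.0312]
[ 0.60180527 -0.101       0.17804931]
[ 0.60436459 -0.101       0.16393655]
```

```bash
python3 -m handwheel '[{"travel":[-0.036,0.042,0.1],"dr":[-0.024,0.005,-0.031]},{"travel":[-0.036,0.042,0.1],"dr":[0,0,0]},{"travel":[0,0,0.2],"dr":[0,0,0]},{"travel":[0,0,0.2],"dr":[0,0,0]},{"travel":[0,0,0.05],"dr":[0,0,0]},{"travel":[0,0,0],"dr":[0,0,0]}]'
python3 -c "
from h import *
goto([.4466,-.297,.040],5.5)
a=grab('side',1);b=grab('top',1)
cv2.imwrite('pics/v1.png',np.hstack([crop(a,215,190,100,150,4),crop(b,300,240,100,150,4)]))
"
```

```text
time_s: 1.85
eef_pos: [0.4485, -0.2985, 0.1243]
eef_rot: [0.001, 0.999, 0.052, 0.0]
wrist_force: [-0.6, 0.6, 0.6]
opening: 0.998
now [ 0.4485 -0.2985  0.1243] F [-0.63  0.6   0.59] t 1.85 open 0.998
travel [-0.0118 -0.0128  0.562 ] dr [ 0.0053 -0.001   0.0164]
```

View pics/v1.png

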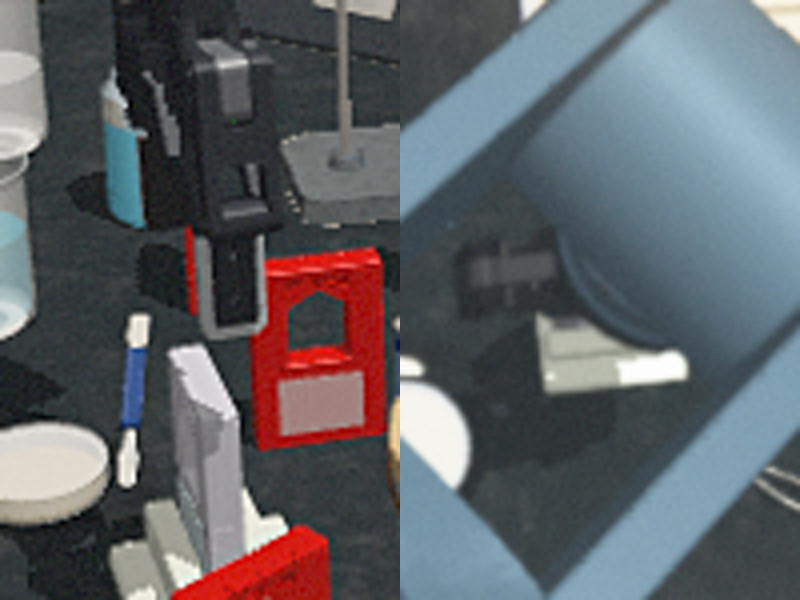

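```bash
python3 -m handwheel '[{"travel":[-0.012,-0.013,0.1],"dr":[0.005,0,0.016]},{"travel":[0,0,0.15],"dr":[0,0,0]},{"travel":[0,0,0.15],"dr":[0,0,0]},{"travel":[0,0,0.1],"dr":[0,0,0]},{"travel":[0,0,0.05],"dr":[0,0,0]},{"travel":[0,0,0],"dr":[0,0,0]}]'
python3 -c "
from h import *
goto([.4466,-.297,.040],5.5)"
```

```text
time_s: 2.45
eef_pos: [0.4549, -0.3062, 0.0542]
eef_rot: [0.009, 0.999, 0.048, 0.008]
wrist_force: [-0.1, -0.8, 0.2]
opening: 0.999
now [ 0.4549 -0.3062  0.0542] F [-0.1  -0.85  0.18] t 2.45 open 0.999
travel [-0.0505 -0.0683  0.0928] dr [ 0.0376 -0.0303 -0.0009]
```

```bash
python3 -m handwheel '[{"travel":[-0.025,-0.034,0.02],"dr":[0.038,-0.03,0]},{"travel":[-0.025,-0.034,0.02],"dr":[0,0,0]},{"travel":[0,0,0.03],"dr":[0,0,0]},{"travel":[0,0,0.02],"dr":[0,0,0]},{"travel":[0,0,0],"dr":[0,0,0]},{"travel":[0,0,0],"dr":[0,0,0]}]'
python3 -c "
from h import *
goto([.4466,-.297,.040],5.5)
a=grab('side',2)"
```

```text
time_s: 2.95
eef_pos: [0.4487, -0.299, 0.0455]
eef_rot: [0.002, 0.999, 0.048, 0.002]
wrist_force: [0.5, 0.5, 0.6]
opening: 0.997
now [ 0.4487 -0.299   0.0455] F [0.49 0.49 0.56] t 2.95 open 0.997
travel [-0.0129 -0.0151  0.0369] dr [ 0.0096 -0.0081 -0.0003]
```

```bash
python3 -m handwheel '[{"travel":[-0.013,-0.015,0.037],"dr":[0.01,-0.008,0]},{"travel":[0,0,0],"dr":[0,0,0]},{"travel":[-0.003,-0.003,0.008],"dr":[0.002,-0.002,0]},{"travel":[0,0,0],"dr":[0,0,0]}]'
python3 -c "
from h import *
goto([.4466,-.297,.040],5.5)
a=grab('side',3); cv2.imwrite('pics/v3.png',crop(a,215,240,100,110,5))"
```

```text
time_s: 3.33
eef_pos: [0.446, -0.2965, 0.0384]
eef_rot: [-0.001, 0.999, 0.048, -0.001]
wrist_force: [0.6, 0.0, 0.2]
opening: 1.002
now [ 0.446  -0.2965  0.0384] F [0.6  0.02 0.18] t 3.33 open 1.002
travel [ 0.0037  0.0038 -0.0108] dr [-0.0031  0.0025 -0.0002]
```

View pics/v3.png

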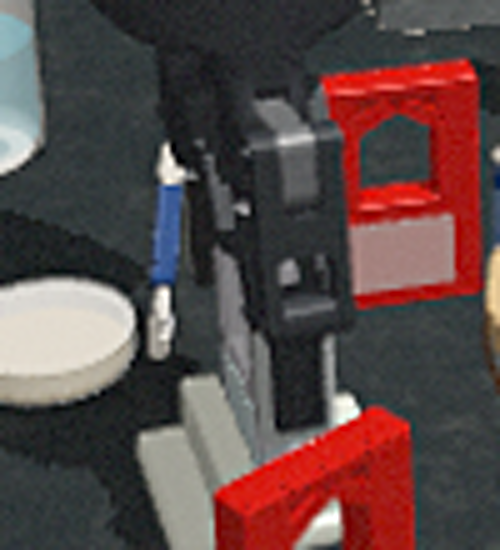

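```bash
python3 -m handwheel '[{"travel":[0,0,0],"dr":[0,0,0]},{"travel":[0,0,0],"dr":[0,0,0]},{"travel":[0,0,0],"dr":[0,0,0]},{"travel":[0,0,0],"dr":[0,0,0]},{"travel":[0,0,0],"dr":[0,0,0]},{"travel":[0,0,0],"dr":[0,0,0]},{"travel":[0,0,0],"dr":[0,0,0]},{"travel":[0,0,0],"dr":[0,0,0]}]' -1
python3 -c "
from h import *
goto([.446,-.2965,.26],5.5)"
```

```text
time_s: 4.05
eef_pos: [0.4464, -0.2969, 0.0388]
eef_rot: [-0.0, 0.999, 0.048, -0.0]
wrist_force: [-0.3, 0.7, -0.8]
opening: 0.648
now [ 0.4464 -0.2969  0.0388] F [-0.29  0.66 -0.78] t 4.05 open 0.648
travel [-0.0034 -0.0039 -1.4744] dr [-0.0017  0.0012 -0.0002]
```

```bash
python3 -m handwheel '[{"travel":[0,0,-0.03],"dr":[0,0,0]},{"travel":[0,0,-0.03],"dr":[0,0,0]},{"travel":[0,0,-0.03],"dr":[0,0,0]},{"travel":[0,0,-0.04],"dr":[0,0,0]},{"travel":[0,0,-0.05],"dr":[0,0,0]},{"travel":[0,0,-0.06],"dr":[0,0,0]},{"travel":[0,0,-0.1],"dr":[0,0,0]},{"travel":[0,0,-0.1],"dr":[0,0,0]},{"travel":[0,0,-0.1],"dr":[0,0,0]},{"travel":[0,0,-0.1],"dr":[0,0,0]},{"travel":[0,0,-0.1],"dr":[0,0,0]},{"travel":[0,0,-0.1],"dr":[0,0,0]},{"travel":[0,0,-0.1],"dr":[0,0,0]},{"travel":[0,0,0],"dr":[0,0,0]}]'
python3 -c "
from h import *
goto([.55,-.0955,.19],-6)"
```

```text
time_s: 5.22
eef_pos: [0.4463, -0.2967, 0.195]
eef_rot: [0.001, 0.999, 0.048, 0.001]
wrist_force: [0.8, -0.1, -0.1]
opening: 0.648
now [ 0.4463 -0.2967  0.195 ] F [ 0.79 -0.09 -0.14] t 5.22 open 0.648
travel [ 0.8165 -1.2687  0.0322] dr [ 0.0027 -0.0027  0.3834]
```

```bash
python3 -m handwheel '[{"travel":[0,0,0],"dr":[0,0,0.096]},{"travel":[0,0,0],"dr":[0,0,0.096]},{"travel":[0,0,0],"dr":[0,0,0.096]},{"travel":[0,0,0],"dr":[0,0,0.096]},{"travel":[0.045,-0.115,0],"dr":[0,0,0]},{"travel":[0.045,-0.115,0],"dr":[0,0,0]},{"travel":[0.045,-0.115,0],"dr":[0,0,0]},{"travel":[0.045,-0.115,0],"dr":[0,0,0]},{"travel":[0.045,-0.115,0],"dr":[0,0,0]},{"travel":[0.045,-0.115,0],"dr":[0,0,0]},{"travel":[0.045,-0.115,0],"dr":[0,0,0]},{"travel":[0.045,-0.115,0],"dr":[0,0,0]},{"travel":[0.045,-0.115,0],"dr":[0,0,0]},{"travel":[0.045,-0.115,0],"dr":[0,0,0]},{"travel":[0.045,-0.115,0],"dr":[0,0,0]},{"travel":[0.045,-0.115,0],"dr":[0,0,0]},{"travel":[0,0,0],"dr":[0,0,0]},{"travel":[0,0,0],"dr":[0,0,0]}]'
python3 -c "
from h import *
goto([.55,-.0955,.14],-6)
a=grab('side',4); b=grab('top',4)
cv2.imwrite('pics/v4.png',np.hstack([crop(a,290,140,120,120,3.3),crop(b,200,150,120,120,3.3)]))"
```

```text
time_s: 6.72
eef_pos: [0.551, -0.0901, 0.1912]
eef_rot: [0.001, 0.998, -0.059, -0.001]
wrist_force: [-0.8, -0.4, -1.5]
opening: 0.646
now [ 0.551  -0.0901  0.1912] F [-0.82 -0.42 -1.46] t 6.72 open 0.646
travel [-0.0017  0.036   0.3413] dr [ 0.0041  0.0021 -0.0265]
```

View pics/v4.png

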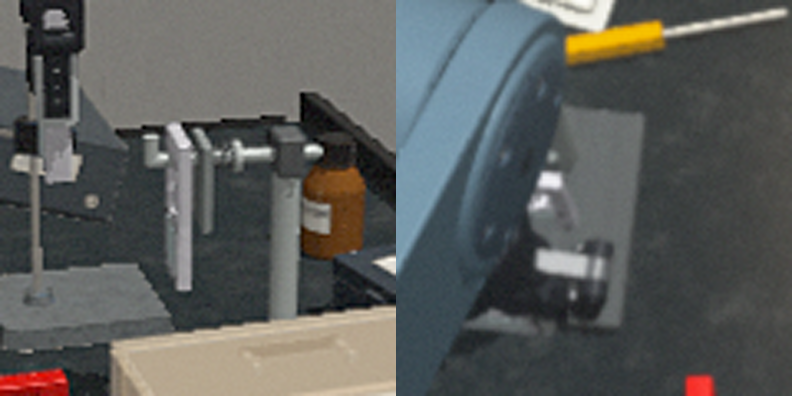

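Run:
```python
from h import *
a=cv2.imread('pics/side4.png')
cv2.imwrite('pics/v5.png',np.hstack([crop(a,294,162,34,42,11),crop(a,328,172,34,42,11)]))
p=np.array([.551,-.0901,.2044]);th=np.radians(-6.8+ .8)
X=np.array([np.cos(th),np.sin(th),0]);Y=np.array([-np.sin(th),np.cos(th),0]);Z=np.array([0,0,1])
for n,c in dict(front_bot_near=(-7,-28,-42),back_bot_near=(7,-28,-42),front_bot_far=(-7,28,-42)).items():
    print(n,proj('side',p+(c[0]*X+c[1]*Y+c[2]*Z)/1000))
t=np.array([.605,-.101,.165])
for n,c in dict(tiptop=(0,0,14),bend=(-4,0,-4)).items(): print(n,proj('side',t+(c[0]*X+c[1]*Y+c[2]*Z)/1000))
m=t+.014*X
for n,c in dict(sm_fbn=(-4,-22,-69.4),sm_bbn=(4,-22,-69.4),sm_ftn=(-4,-22,14.6),sm_btn=(4,-22,14.6)).items(): print(n,proj('side',m+(c[0]*X+c[1]*Y+c[2]*Z)/1000))
```

```text
front_bot_near [303.88824039 194.73056772]
back_bot_near [311.85803963 194.30457566]
front_bot_far [301.06076936 184.85969905]
tiptop [336.93058659 179.94548372]
bend [334.74538292 189.63842543]
sm_fbn [344.27662412 227.37117191]
sm_bbn [348.63001493 227.10784729]
sm_ftn [344.48014602 183.09523654]
sm_btn [348.99064973 182.86488926]
```

View pics/v5.png

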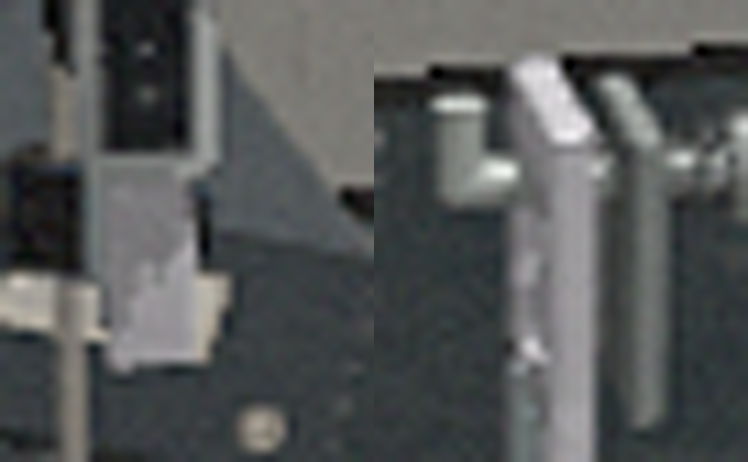

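```bash
python3 -m handwheel '[{"travel":[0,0.012,0.05],"dr":[0.004,0.002,-0.013]},{"travel":[0,0.012,0.05],"dr":[0,0,-0.013]},{"travel":[0,0.01,0.06],"dr":[0,0,0]},{"travel":[0,0,0.06],"dr":[0,0,0]},{"travel":[0,0,0.06],"dr":[0,0,0]},{"travel":[0,0,0.03],"dr":[0,0,0]},{"travel":[0,0,0],"dr":[0,0,0]},{"travel":[0,0,0],"dr":[0,0,0]}]'
python3 -c "
from h import *
goto([.55,-.0953,.143],-6)"
```

```text
time_s: 7.48
eef_pos: [0.5472, -0.0999, 0.1376]
eef_rot: [-0.0, 0.998, -0.055, -0.002]
wrist_force: [-0.0, -0.3, -1.1]
opening: 0.646
now [ 0.5472 -0.0999  0.1376] F [-0.03 -0.34 -1.11] t 7.48 open 0.646
travel [ 0.0147 -0.0327 -0.0361] dr [-0.0009  0.007  -0.0109]
```

```bash
python3 -m handwheel '[{"travel":[0.014,-0.032,-0.036],"dr":[0,0.007,-0.01]},{"travel":[0,0,0],"dr":[0,0,0]},{"travel":[0,0,0],"dr":[0,0,0]},{"travel":[0,0,0],"dr":[0,0,0]}]'
python3 -c "
from h import *
goto([.55,-.0953,.143],-6)
a=grab('side',6); b=grab('top',6)
cv2.imwrite('pics/v6.png',np.hstack([crop(a,295,160,70,80,5.7),crop(b,215,180,70,80,5.7)]))"
```

```text
time_s: 7.82
eef_pos: [0.5511, -0.0948, 0.1446]
eef_rot: [-0.0, 0.999, -0.052, 0.001]
wrist_force: [0.4, -0.2, -1.7]
opening: 0.651
now [ 0.5511 -0.0948  0.1446] F [ 0.38 -0.2  -1.68] t 7.82 open 0.651
travel [-0.0067  0.0039  0.0109] dr [-0.0004 -0.0042  0.0012]
```

View pics/v6.png

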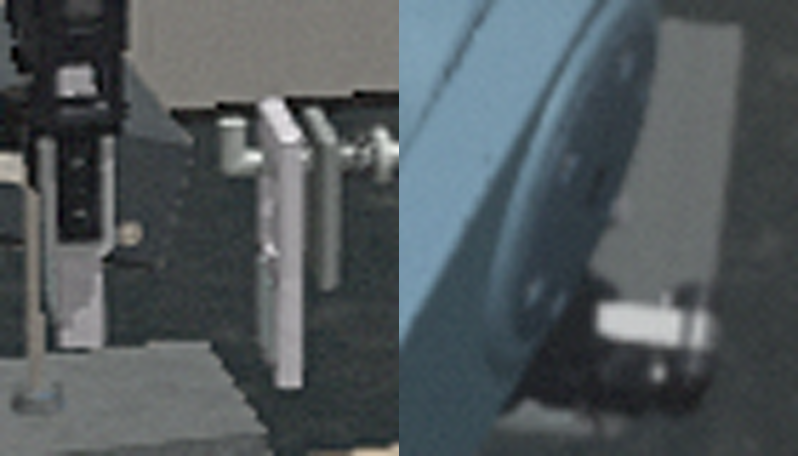

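Run:
```python
from h import *
th=np.radians(-6);X=np.array([np.cos(th),np.sin(th),0]);Y=np.array([-np.sin(th),np.cos(th),0]);Z=np.array([0,0,1])
p=np.array([.5511,-.0948,.1578])
P=lambda o,c:proj('side',o+(c[0]*X+c[1]*Y+c[2]*Z)/1000).round(1)
print("held fbn,bbn",P(p,(-7,-28,-42)),P(p,(7,-28,-42)))
t=np.array([.603,-.101,.1635])
for dx in (12,14): 
  m=t+dx/1000*X
  print(dx,[P(m,c) for c in ((-4,-22,-69.4),(4,-22,-69.4),(-4,-22,14.6),(4,-22,14.6),(-4,22,14.6),(4,22,14.6))])
a=cv2.imread('pics/side6.png')
g=a.astype(int).sum(2)
print("col profile small near face x=346",g[178:192,346],g[222:234,346])
print("held x=308",g[214:226,308]); print("tip col 335",g[174:196,335],"row184",g[184,328:345],"row 215",g[215,336:354])
```

```text
held fbn,bbn [305.2 220.4] [313. 220.]
12 [array([342.1, 228.3]), array([346.5, 228. ]), array([342.2, 184.1]), array([346.8, 183.8]), array([338.4, 176.7]), array([342.7, 176.5])]
14 [array([343.2, 228.2]), array([347.6, 228. ]), array([343.4, 184. ]), array([347.9, 183.8]), array([339.5, 176.6]), array([343.8, 176.4])]
col profile small near face x=346 [ 82  52 216 423 633 662 674 410 476 458 452 463 459 465] [478 476 482 485 494 499 188 126 148 152 169 161]
held x=308 [399 469 457 445 442 455 468 155 358 349 314 342]
tip col 335 [368 364 375 395 105  91 267 625 336 364 378 380 379 375 382 380 294 138
 149 166 179 161] row184 [319 144 183 161 177 214 316 378 415 394 180 173 243 332 364 379 610] row 215 [166 160 165 182 268 329 314 371 457 472 488 459 216 169 190 194 207 200]
```

```bash
python3 -m handwheel '[{"travel":[0.03,0.004,0.011],"dr":[0,-0.004,0]},{"travel":[0.035,0,0],"dr":[0,0,0]},{"travel":[0.035,0,0],"dr":[0,0,0]},{"travel":[0.035,0,0],"dr":[0,0,0]},{"travel":[0.035,0,0],"dr":[0,0,0]},{"travel":[0,0,0],"dr":[0,0,0]},{"travel":[0,0,0],"dr":[0,0,0]}]'
python3 -c "
from h import *
goto([.603,-.101,.143],-6)"
```

```text
time_s: 8.5
eef_pos: [0.5797, -0.0988, 0.1428]
eef_rot: [0.0, 0.999, -0.052, 0.0]
wrist_force: [-0.3, -0.1, -1.7]
opening: 0.646
now [ 0.5797 -0.0988  0.1428] F [-0.35 -0.08 -1.66] t 8.5 open 0.646
travel [ 0.1558 -0.0017 -0.0011] dr [ 0.0001 -0.0011  0.0005]
```

```bash
python3 -m handwheel '[{"travel":[0.025,0,0],"dr":[0,0,0]},{"travel":[0.025,0,0],"dr":[0,0,0]},{"travel":[0.025,0,0],"dr":[0,0,0]},{"travel":[0.025,0,0],"dr":[0,0,0]},{"travel":[0,0,0],"dr":[0,0,0]},{"travel":[0,0,0],"dr":[0,0,0]}]'
python3 -c "
from h import *
goto([.603,-.101,.143],-6)
a=grab('side',7); b=grab('top',7)
cv2.imwrite('pics/v7.png',np.hstack([crop(a,310,150,70,80,5.7),crop(b,215,180,70,80,5.7)]))"
```

```text
time_s: 9.0
eef_pos: [0.596, -0.1005, 0.1425]
eef_rot: [-0.0, 0.999, -0.052, -0.0]
wrist_force: [-0.8, -0.1, -1.7]
opening: 0.652
now [ 0.596  -0.1005  0.1425] F [-0.81 -0.13 -1.65] t 9.0 open 0.652
travel [ 0.0465 -0.0015 -0.0034] dr [-0.0002  0.0002  0.0003]
```

View pics/v7.png

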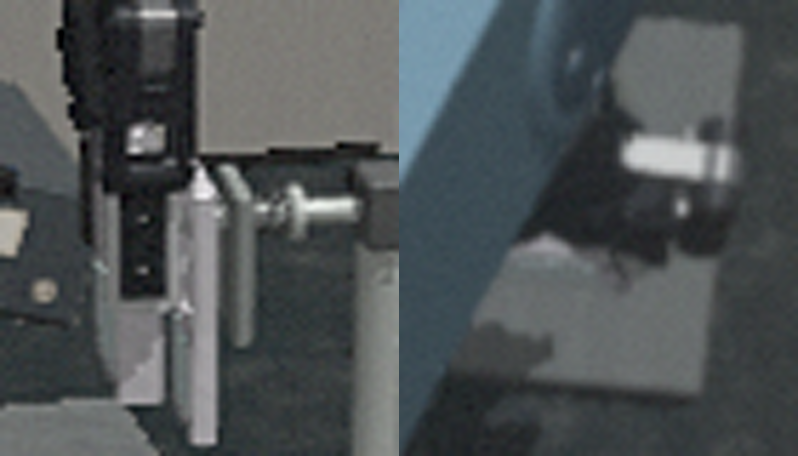

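```bash
python3 -m handwheel '[{"travel":[0.02,0,-0.003],"dr":[0,0,0]},{"travel":[0.02,0,0],"dr":[0,0,0]},{"travel":[0.02,0,0],"dr":[0,0,0]},{"travel":[0.02,0,0],"dr":[0,0,0]},{"travel":[0.015,0,0],"dr":[0,0,0]},{"travel":[0,0,0],"dr":[0,0,0]}]'
python3 -m handwheel '[{"travel":[0.01,0,0],"dr":[0,0,0]},{"travel":[0,0,0],"dr":[0,0,0]}]'
```

```text
time_s: 9.6
eef_pos: [0.6111, -0.102, 0.1431]
eef_rot: [-0.0, 0.999, -0.052, -0.0]
wrist_force: [-0.2, 0.5, -1.5]
opening: 0.647
time_s: 9.77
eef_pos: [0.6126, -0.1021, 0.1429]
eef_rot: [-0.0, 0.999, -0.052, -0.001]
wrist_force: [-0.8, -0.2, -1.2]
opening: 0.651
```

```bash
python3 -m handwheel '[{"travel":[0.006,0,0],"dr":[0,0,0]},{"travel":[0,0,0],"dr":[0,0,0]},{"travel":[0,0,0],"dr":[0,0,0]}]'
python3 -m handwheel '[{"travel":[0.005,0,0],"dr":[0,0,0]},{"travel":[0,0,0],"dr":[0,0,0]},{"travel":[0,0,0],"dr":[0,0,0]}]'
```

```text
time_s: 10.02
eef_pos: [0.6127, -0.1021, 0.1426]
eef_rot: [-0.0, 0.999, -0.052, -0.002]
wrist_force: [-0.1, -0.4, -0.8]
opening: 0.65
time_s: 10.27
eef_pos: [0.6128, -0.1021, 0.1425]
eef_rot: [-0.0, 0.999, -0.052, -0.002]
wrist_force: [-1.5, -0.5, -1.2]
opening: 0.646
```

```bash
python3 -m handwheel '[{"travel":[0.008,0,0],"dr":[0,0,0]}]'
python3 -m handwheel '[{"travel":[0.008,0,0],"dr":[0,0,0]}]'
python3 -m handwheel '[{"travel":[0.008,0,0],"dr":[0,0,0]}]'; python3 -c "
from h import *
print(ctrl.get_obs()['torque'])"
```

```text
time_s: 10.35
eef_pos: [0.6133, -0.1022, 0.1424]
eef_rot: [-0.0, 0.999, -0.052, -0.003]
wrist_force: [-6.4, 0.9, 2.2]
opening: 0.647
time_s: 10.43
eef_pos: [0.6134, -0.1022, 0.1423]
eef_rot: [-0.001, 0.999, -0.052, -0.005]
wrist_force: [-8.1, -0.3, 3.4]
opening: 0.647
time_s: 10.52
eef_pos: [0.6133, -0.1021, 0.1421]
eef_rot: [-0.001, 0.999, -0.052, -0.006]
wrist_force: [-8.9, 0.4, 2.3]
opening: 0.646
[ 0.07822326  1.113428   -0.067499  ]
```

```bash
python3 -c "
from h import *
goto([.6142,-.1022,.1425],-6)"; python3 -m handwheel '[{"travel":[0.009,0,-0.001],"dr":[0,0.022,0]}]'; python3 -m handwheel '[{"travel":[0.009,0,0],"dr":[0,0.022,0]}]';python3 -m handwheel '[{"travel":[0.009,0,0],"dr":[0,0.015,0]}]'; python3 -c "
from h import *
goto([.6142,-.1022,.1425],-6)"
```

```text
now [ 0.6133 -0.1021  0.1421] F [-8.87  0.39  2.3 ] t 10.52 open 0.646
travel [ 0.0059  0.     -0.0024] dr [-0.0013  0.0238  0.0005]
time_s: 10.6
eef_pos: [0.6136, -0.1021, 0.142]
eef_rot: [-0.001, 0.999, -0.052, -0.002]
wrist_force: [-6.4, 0.2, 1.7]
opening: 0.649
time_s: 10.68
eef_pos: [0.6137, -0.1021, 0.1417]
eef_rot: [-0.0, 0.999, -0.052, 0.002]
wrist_force: [-6.0, 0.2, 2.1]
opening: 0.645
time_s: 10.77
eef_pos: [0.6138, -0.1021, 0.1414]
eef_rot: [-0.0, 0.999, -0.052, 0.005]
wrist_force: [-7.5, -0.4, 1.4]
opening: 0.645
now [ 0.6138 -0.1021  0.1414] F [-7.49 -0.38  1.43] t 10.77 open 0.645
travel [ 0.0028  0.0006 -0.0075] dr [-0.0021 -0.0181  0.001 ]
```

```bash
python3 -m handwheel '[{"travel":[0.011,0,-0.004],"dr":[0,-0.004,0]}]'; python3 -m handwheel '[{"travel":[0.011,0,-0.002],"dr":[0,0,0]}]';python3 -m handwheel '[{"travel":[0.011,0,-0.002],"dr":[0,0.005,0]}]'; python3 -c "
from h import *
goto([.6142,-.1022,.1425],-6)"
```

```text
time_s: 10.85
eef_pos: [0.6136, -0.102, 0.1414]
eef_rot: [-0.001, 0.999, -0.052, 0.002]
wrist_force: [-8.0, 1.0, 0.3]
opening: 0.643
time_s: 10.93
eef_pos: [0.6136, -0.102, 0.1413]
eef_rot: [-0.001, 0.999, -0.052, -0.0]
wrist_force: [-9.2, 1.1, 2.2]
opening: 0.649
time_s: 11.02
eef_pos: [0.6136, -0.102, 0.1412]
eef_rot: [-0.001, 0.999, -0.052, -0.001]
wrist_force: [-9.6, 1.1, 3.2]
opening: 0.649
now [ 0.6136 -0.102   0.1412] F [-9.56  1.1   3.19] t 11.02 open 0.649
travel [ 0.0039  0.0011 -0.0087] dr [-0.0032  0.0045  0.001 ]
```

```bash
python3 -m handwheel '[{"travel":[0.012,0,0.006],"dr":[0,0.006,0]},{"travel":[0.012,0,0.008],"dr":[0,0.006,0]}]'; python3 -m handwheel '[{"travel":[0.012,0,0.008],"dr":[0,0.006,0]},{"travel":[0.012,0,0.008],"dr":[0,0.006,0]}]'; python3 -c "
from h import *
goto([.6142,-.1022,.1234],-6)"
```

```text
time_s: 11.18
eef_pos: [0.6138, -0.1019, 0.1386]
eef_rot: [-0.001, 0.999, -0.052, -0.002]
wrist_force: [-10.0, 0.4, 2.8]
opening: 0.644
time_s: 11.35
eef_pos: [0.6137, -0.1017, 0.1355]
eef_rot: [-0.002, 0.999, -0.052, -0.004]
wrist_force: [-10.7, 0.2, 3.2]
opening: 0.646
now [ 0.6137 -0.1017  0.1355] F [-10.73   0.24   3.19] t 11.35 open 0.646
travel [0.0044 0.0032 0.0807] dr [-0.0051  0.0142  0.0015]
```

```bash
python3 -m handwheel '[{"travel":[0.012,0.002,0.006],"dr":[-0.002,0.010,0]},{"travel":[0.012,0.002,0.006],"dr":[-0.002,0.010,0]}]'; python3 -m handwheel '[{"travel":[0.012,0.001,0.006],"dr":[0,0.008,0]}]'; python3 -c "
from h import *
goto([.6142,-.1022,.1234],-6)"
```

```text
time_s: 11.52
eef_pos: [0.6137, -0.1019, 0.1328]
eef_rot: [-0.001, 0.999, -0.052, -0.003]
wrist_force: [-9.5, 1.8, 2.7]
opening: 0.646
time_s: 11.6
eef_pos: [0.6137, -0.1019, 0.1314]
eef_rot: [-0.001, 0.999, -0.052, -0.003]
wrist_force: [-9.9, 0.9, 3.5]
opening: 0.647
now [ 0.6137 -0.1019  0.1314] F [-9.85  0.88  3.48] t 11.6 open 0.647
travel [0.0039 0.0016 0.0535] dr [-0.0034  0.011   0.002 ]
```

```bash
python3 -m handwheel '[{"travel":[0.012,0.001,0.006],"dr":[-0.001,0.009,0]},{"travel":[0.012,0.001,0.006],"dr":[-0.001,0.009,0]}]'; python3 -m handwheel '[{"travel":[0.012,0.001,0.006],"dr":[0,0.008,0]}]'; python3 -m handwheel '[{"travel":[0.012,0.001,0.005],"dr":[0,0.008,0]}]'; python3 -c "
from h import *
goto([.6142,-.1022,.1234],-6)"
```

```text
time_s: 11.77
eef_pos: [0.6137, -0.1019, 0.1287]
eef_rot: [-0.001, 0.999, -0.052, -0.002]
wrist_force: [-9.2, 0.6, 2.3]
opening: 0.647
time_s: 11.85
eef_pos: [0.6137, -0.1019, 0.1274]
eef_rot: [-0.001, 0.999, -0.052, -0.002]
wrist_force: [-9.1, 0.9, 3.6]
opening: 0.647
time_s: 11.93
eef_pos: [0.6137, -0.102, 0.1262]
eef_rot: [-0.001, 0.999, -0.052, -0.002]
wrist_force: [-10.2, 0.9, 4.2]
opening: 0.647
now [ 0.6137 -0.102   0.1262] F [-10.22   0.92   4.24] t 11.93 open 0.647
travel [0.0037 0.0013 0.0184] dr [-0.0043  0.0098  0.0023]
```

```bash
python3 -m handwheel '[{"travel":[0.011,0.001,0.004],"dr":[-0.001,0.009,0]}]'; python3 -m handwheel '[{"travel":[0.011,0,0.004],"dr":[0,0.008,0]}]'; python3 -m handwheel '[{"travel":[0.01,0,0.004],"dr":[0,0.008,0]}]';  python3 -c "
from h import *
goto([.6142,-.1022,.1234],-6)
a=grab('side',8); b=grab('top',8)
cv2.imwrite('pics/v8.png',np.hstack([crop(a,310,160,70,80,5.7),crop(b,215,170,70,80,5.7)]))"
```

```text
time_s: 12.02
eef_pos: [0.6137, -0.102, 0.1251]
eef_rot: [-0.001, 0.999, -0.052, -0.002]
wrist_force: [-9.0, 0.1, 2.0]
opening: 0.648
time_s: 12.1
eef_pos: [0.6138, -0.1019, 0.1243]
eef_rot: [-0.001, 0.999, -0.052, -0.002]
wrist_force: [-11.3, 0.8, 10.8]
opening: 0.65
time_s: 12.18
eef_pos: [0.6138, -0.1019, 0.1243]
eef_rot: [-0.001, 0.999, -0.052, -0.002]
wrist_force: [-13.6, 1.6, 13.1]
opening: 0.644
now [ 0.6138 -0.1019  0.1243] F [-13.64   1.56  13.1 ] t 12.18 open 0.644
travel [0.0027 0.0018 0.0058] dr [-0.0046  0.0064  0.0026]
```

View pics/v8.png

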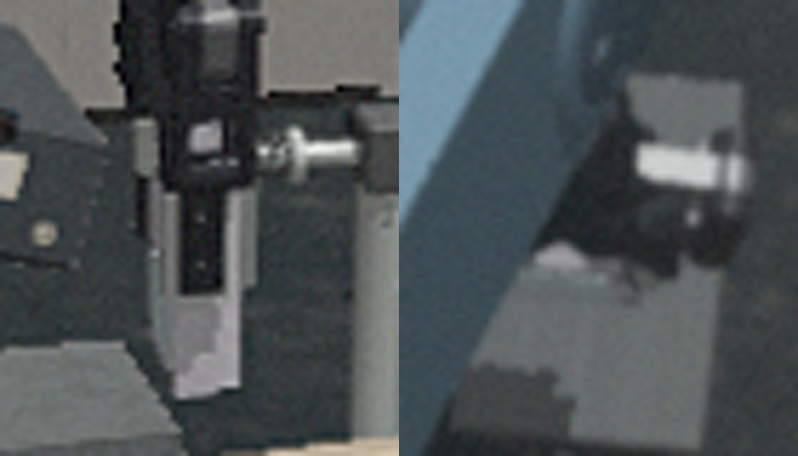

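```bash
python3 -m handwheel '[{"travel":[0.006,0,-0.002],"dr":[0,0,0]}]'; python3 -m handwheel '[{"travel":[0,0,0],"dr":[0,0,0]},{"travel":[0,0,0],"dr":[0,0,0]}]'; python3 -c "
from h import *
goto([.6142,-.1022,.1234],-6)"
```

```text
time_s: 12.37
eef_pos: [0.6134, -0.1018, 0.1245]
eef_rot: [-0.001, 0.999, -0.052, -0.003]
wrist_force: [-5.8, 0.1, -3.6]
opening: 0.651
time_s: 12.53
eef_pos: [0.6132, -0.1018, 0.1245]
eef_rot: [-0.002, 0.999, -0.052, -0.003]
wrist_force: [-2.2, 1.0, 0.5]
opening: 0.647
now [ 0.6132 -0.1018  0.1245] F [-2.25  0.98  0.46] t 12.53 open 0.647
travel [0.0068 0.0021 0.0071] dr [-0.0051  0.0123  0.0019]
```

```bash
python3 -m handwheel '[{"travel":[0,0,0],"dr":[0,0,0]},{"travel":[0,0,0],"dr":[0,0,0]},{"travel":[0,0,0],"dr":[0,0,0]},{"travel":[0,0,0],"dr":[0,0,0]},{"travel":[0,0,0],"dr":[0,0,0]},{"travel":[0,0,0],"dr":[0,0,0]}]' 1; python3 -c "
from h import *
goto([.6142,-.1022,.1234],-6)
a=grab('side',9)
cv2.imwrite('pics/v9.png',crop(a,310,160,70,80,6))"
```

```text
time_s: 13.03
eef_pos: [0.6165, -0.1024, 0.1262]
eef_rot: [-0.001, 0.999, -0.052, 0.001]
wrist_force: [0.4, -0.2, -0.6]
opening: 1.004
now [ 0.6165 -0.1024  0.1262] F [ 0.37 -0.18 -0.62] t 13.03 open 1.004
travel [-0.0153  0.      0.0184] dr [-0.0032 -0.0019  0.0024]
```

View pics/v9.png

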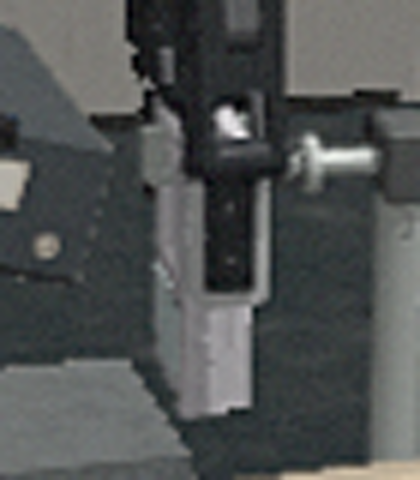

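```bash
python3 -m handwheel '[{"travel":[0,0,-0.05],"dr":[0,0,0]},{"travel":[0,0,-0.05],"dr":[0,0,0]},{"travel":[0,0,-0.06],"dr":[0,0,0]},{"travel":[0,0,-0.08],"dr":[0,0,0]},{"travel":[0,0,-0.1],"dr":[0,0,0]},{"travel":[0,0,-0.1],"dr":[0,0,0]},{"travel":[0,0,-0.1],"dr":[0,0,0]},{"travel":[0,0,-0.1],"dr":[0,0,0]},{"travel":[0,0,-0.1],"dr":[0,0,0]},{"travel":[-0.1,0.1,0],"dr":[0,0,0]},{"travel":[-0.15,0.1,0],"dr":[0,0,0]},{"travel":[-0.15,0.1,0],"dr":[0,0,0]},{"travel":[-0.15,0.1,0],"dr":[0,0,0]},{"travel":[-0.15,0.1,0],"dr":[0,0,0]},{"travel":[0,0,0],"dr":[0,0,0]},{"travel":[0,0,0],"dr":[0,0,0]}]'; python3 -c "
from h import *
a=grab('side',10); b=grab('top',10)
cv2.imwrite('pics/v10.png',np.hstack([crop(a,315,160,70,80,5.7),crop(b,215,150,70,80,5.7)]))"
```

```text
time_s: 14.42
eef_pos: [0.5037, -0.1695, 0.2631]
eef_rot: [0.004, 0.999, -0.05, 0.011]
wrist_force: [0.3, -0.4, -0.4]
opening: 1.0
```

Run:
```python
from h import *
th=np.radians(-6);X=np.array([np.cos(th),np.sin(th),0]);Y=np.array([-np.sin(th),np.cos(th),0]);Z=np.array([0,0,1])
P=lambda o,c:proj('side',o+(c[0]*X+c[1]*Y+c[2]*Z)/1000).round(1)
t=np.array([.603,-.101,.164])
for n,d,h,w in (("large",11,7,28),("small",22,4,22)):
  m=t+d/1000*X; print(n,"bot f,b",P(m,(-h,-w,-69.4)),P(m,(h,-w,-69.4)),"top",P(m,(-h,-w,14.6)),P(m,(h,-w,14.6)))
print("tip",P(t,(0,0,14)))
g=cv2.imread('pics/side10.png').astype(int).sum(2)
for c in (340,343,345,348,350,352,355,358): print(c,g[178:192,c],g[222:234,c])
for r in (184,200,215,225): print(r,g[r,330:362])
```

```text
large bot f,b [340.5 229.5] [348.1 229. ] top [340.5 185. ] [348.5 184.6]
small bot f,b [347.6 227.7] [351.9 227.5] top [347.9 183.5] [352.4 183.3]
tip [335.8 180.6]
340 [624 623 622 635 642 622 554 482 306 317 326 341 334 334] [366 353 369 352 362 382 397 296 128 126 144 169]
343 [619 631 626 621 623 620 634 726 385 465 452 442 453 453] [448 449 442 435 432 447 449 232 130 147 153 155]
345 [583 550 614 601 632 628 638 722 423 457 444 447 450 453] [445 445 445 439 441 443 451 199 123 143 157 174]
348 [606 605 634 614 614 613 592 445 444 425 428 430 423 436] [447 454 454 454 469 490 125 134 156 147 137 143]
350 [150 463 423 495 609 615 666 526 457 462 462 463 465 467] [468 460 458 464 473 497 121 133 151 154 132 146]
352 [ 74  91 291 448 427 452 363 314 276 295 281 291 302 273] [123 137 130 129 132 131 138 151 144 150 148 161]
355 [105 125 157 147 152 149 216 300 492 282 224 207 118 136] [175 162 154 152 166 171 160 162 161 160 166 168]
358 [121 170 168 156 175 229 299 184 367 285 310 230 148 147] [163 161 174 173 181 177 177 164 155 171 142 166]
184 [165 188 180 200 324 378 373 302 321 368 554 652 635 634 635 638 647 627
 592 656 666 624 363 471 366 216 152 216 299 171 307 486]
200 [176 166 165 160 151 197 310 362 357 303 330 452 441 450 447 444 445 443
 429 439 468 435 226 322 334 140 165 172 160 155 168 172]
215 [166 169 159 175 154 193 292 313 324 324 350 467 458 461 454 445 445 427
 419 472 463 376 176 193 196 149 174 166 165 165 156 166]
225 [333 344 345 336 326 185 123 137 178 263 352 464 437 435 439 439 452 455
 454 456 464 378 129 152 175 152 175 171 173 174 174 168]
```

```bash
python3 -c "
from bench import ctrl
print(ctrl.hand_in(), ctrl.get_obs()['time_s'])"
```

```text
the job is handed in; nothing more can be done
the job is handed in; nothing more can be done
```

The large carrier is hanging on the hook in front of the small one, and I handed the job in at about 14.5 s.

- **What I did:** I gripped the large carrier by its side edges, lifted it out of the block and turned it in line with the bar. I passed its window over the tip, pushed the small carrier back against the sprung plate with 9–11 N, and lowered it behind the tip. Then I released it and backed away.
- **Position check:** My last checks compared the final side picture, in pixels, with both carriers hanging fully down. The lower edges matched within about half a pixel (1 mm). The tip shows in front of the large carrier, and the small one is still on the bar behind it. When I relaxed the push before opening, the tip held the large carrier in place.
- **Forces that went over:** At the moment of seating I pressed one step too far. For one reading the force was about 13 N down and 13.6 N of push. That is above the push I aimed for but under 1.5 kg, and I backed off at once.
- **Seating height:** The carrier seated 0.9 mm higher than I had worked out, which is within the error of my bar height measurement.
- **Not seen by eye:** The picture taken after I backed away could not be viewed because I had used up the 12 pictures, so that last check was by pixel values only.

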